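Rack the window plate

ROBOT

A 6-joint arm with a two-finger parallel gripper is mounted at the origin on the work surface. World frame = base frame: x ahead of the robot, y to its left, z up, the work surface at z = 0. Lengths are in m, angles in degrees, forces in N, time in s.
With the tool pointing down it reaches from about 0.35 to 0.875 m from the base axis. Payload 15.5 kg.
Tool frame: the origin (TCP) lies between the finger pads; the fingertips stand 11 mm ahead of it and the grasp point (between the pads) lies 8 mm behind it; z points along the fingers, y is the line along which they close (so a half turn about z gives the same grasp; the last joint's range is limited). The gripper opens to 85 mm and grips with 20 to 120 N. Pads are 22 mm wide; open, the fingers measure 114 mm over their backs; the gripper's body (76 mm by 85 mm) begins 54 mm behind the grasp point. The pads swing forward as they close: fully open they stand 13 mm farther back than shut.
Start: joints at [61.163, 28.281, 77.091, -0, 74.628, -5.472], TCP at [0.248, 0.574, 0.242] pointing down, gripper open.
Joint ranges: [-166.48, 166.48], [-47.26, 123.95], [12.59, 153.08], [-70.14, 250.14], [6.76, 159.57], [-176.63, 176.63]. Speed limits (degrees/s): [108.29, 108.29, 147.25, 172.46, 172.46, 172.46].

INTERFACE

Orientations are given as [roll, pitch, yaw] about the fixed x, y, z axes, in that order (R = Rz(yaw) Ry(pitch) Rx(roll)).
In Python, from bench import sensors, optics, order gives the robot as it stands.
- The arm moves only by the tool carry_out, never from a script. Its argument "targets" is text: rows parted by semicolons, each of 7 numbers parted by spaces: the shift along the tool's x, y, z in cm, then the turn, a rotation vector about the tool's x, y, z in rad, then the opening, from 0 (shut) to 1 (fully open). A call has 1 to 10 rows; each row is the pose to reach, as a shift and turn from the pose commanded when the call began, along the tool's axes at that moment; what a row does not reach only later rows make up. A row lasts 1/10 s, in which the tool goes at most 50 mm and 8.59 degrees, less where a joint would pass 70% of its speed; a pose out of reach is approached as far as the arm can. A call with a gripper value outside its range is refused whole. The fingers move at their own pace and stop on an object; "force" is the grip in N (left out, the last holds). Time passes only in rows, so rows that repeat a pose let the fingers close. It gives the time, the measured TCP pose, the force, the opening and the grip force at its end, in the units of the state.
- sensors.get_state(): the state, without advancing time (a new reading comes with each control period).
- optics.camera(name): name is "side" or "top"; returns a dict with "pixels" (400x640x3 uint8, red, green, blue), "range_z" (400x640 float32, m along the optical axis (not along the pixel's ray), 0 where there is no reading), "vertical_fov" (degrees; the focal length in pixels is half the picture's height over the tangent of half this angle, whatever the lens; pixels are square), "cx", "cy" (the principal point, pixels), "world_to_cam" (4x4, takes a point from world to camera coordinates). Camera axes: x right, y up, looking along -z (the intrinsics and any distortion apply to the point x, -y, -z); pixel columns grow to the right and rows downward; lengths in m; the calibration is good to about 2 mm. A picture is of the moment at which its call begins.
- order.job_done(): hands the job in; it is judged then, once.
The state is a dict: "time": time; "joint_pos": joint angles; "dq": joint speeds; "joint_efforts": joint torques, N m; "eef_pos": TCP position; "ee_rot": TCP orientation; "force": force on the tool from outside, world axes, zero at the start; "ft_torque": the same for the moment, N m; "finger_gap": opening from 0.0 (shut) to 1.0 (fully open); "grasp_force": force on a finger pad.
Only numpy, scipy, OpenCV 4.12 (cv2) and the standard library are available. Lean on these libraries where they do the work, as an engineer would, in place of code of your own. Each camera call takes 0.05 s, during which the arm holds its last target. There are 200 camera calls.

TASK

Three tall aluminium plates lean on the plywood rest. Take the one with the large square window and stand it on edge, tall way up, in the grey rack, in the slot between the two shorter plates that are already there. Lower it fully to the bottom of the slot rather than dropping it, let go of it, and leave the other two tall plates on the rest.

Things in the scene. Friction and masses are not known exactly. Their poses are not given: they have to be found in the camera images.
- window_plate_center (a point): Aluminium plate to move, 90 wide, 130 tall, 8 mm thick, 0.2 kg, with a 54 x 50 mm window; solid band above it 45 mm high. Origin at its centre, 65 mm from either end; z along its height to the upper edge, y along its width, x through its thickness. Leans 20 deg from vertical, top towards the robot, on the rest, which backs its lower 60 mm; above that both faces are free. 18 mm gaps to the plates beside it.
- slot (a point): Middle of the floor of the slot to fill, 12 mm above the table, in the fixed grey rack. x across the slot, y along it, z up. Slot 18 mm wide, 100 long, ends open; walls 45 mm high, then flared at 45 deg up to ridges 56 mm above the floor. Next slots, at x = -40 and +40 mm, hold shorter plates (90 wide, 80 tall, tops 80 mm above the floor); the slot at x = +80 mm is empty and not wanted.
- plain_plate_center (a point): Tall plate with no opening, only four dark screw dots: aluminium plate, 90 mm wide, 130 mm tall, 8 mm thick, leaning on the same rest, to be left there. Origin at its centre, axes as the window plate's.
- notched_plate_center (a point): Tall plate with a notch 32 mm wide, 45 mm deep in its upper edge: aluminium plate, 90 mm wide, 130 mm tall, 8 mm thick, leaning on the same rest, to be left there. Origin at its centre, axes as the window plate's.
Things that resemble listed ones, but are neither listed nor needed, are in the scene too. What is shaped like the part that bears window_plate_center but turquoise is not meant. Leave any purple look-alike of the part that bears slot alone.

How it is judged (in metres and radians):
At the end, for the whole second after the job is handed in: The window plate stands tall way up on the floor of the slot between the shorter plates (centre 55 to 72 mm above it, within 20 mm across and 25 mm along), within 17 degrees of upright and 20 of the slot's line, released and still; the other two tall plates moved under 30 mm (x of window_plate_center in the frame of slot between -0.02 and 0.02 m and y of window_plate_center in the frame of slot between -0.025 and 0.025 m and z of window_plate_center in the frame of slot between 0.055 and 0.072 m and angle between window_plate_center's own z axis and vertical below 0.3 rad and angle between the x axis of window_plate_center and the x axis of slot, either way round below 0.35 rad and linear speed of window_plate below 0.02 m/s); the robot touches nothing.
It fails at once if the plain plate is displaced by more than 30 mm (distance of plain_plate_center from where it was at the start of the episode above 0.03 m).
It fails at once if the notched plate is displaced by more than 30 mm (distance of notched_plate_center from where it was at the start of the episode above 0.03 m).
It fails at once if the window plate is dropped into the slot (falls more than about 25 mm: faster than 0.7 m/s over the slot) (horizontal distance between window_plate_center and slot below 0.04 m and z of window_plate_center in the frame of slot below 0.13 m and linear speed of window_plate above 0.7 m/s).
It also fails if it takes over 38 s, if anything falls off the work surface, if the arm or the gripper's body presses on something with over 40 N, if the wrist force passes 120 N, or if a joint passes its speed limit or range.

## Working session

There is one attempt and no reset: what is moved stays moved. The work goes in short steps, Python scripts to look and compute and a tool call to move; the robot and the scene stay as the last step left them, time stands still between calls to the robot, and variables do not carry over. Pictures are saved under pics/ and viewed, at most 10 in all, crops included, and the job is handed in when it is done.

Besides the shell and the picture viewer there is one more tool, called after "Request:" as a command line: name --argument value ..., lists and objects as JSON in quotes. carry_out: Moves the arm, as the interface text tells. Its arguments: {"type":"object","properties":{"targets":{"type":"string"},"force":{"type":"number"}},"required":["targets"]}

```bash
mkdir -p pics; cat > h.py <<'E'
import numpy as np, cv2
from bench import sensors, optics, order
def grab(n):
    c=optics.camera(n); np.savez(f'{n}.npz',**c); return c
def load(n): return dict(np.load(f'{n}.npz'))
def cloud(c):
    "world xyz for each pixel from depth"
    d=c['range_z']; f=200/np.tan(np.radians(float(c['vertical_fov'])/2))
    v,u=np.mgrid[0:400,0:640]
    p=np.stack([(u-c['cx'])/f*d,-(v-c['cy'])/f*d,-d,np.ones_like(d)],-1)
    w=p@np.linalg.inv(c['world_to_cam']).T
    w[d==0]=np.nan
    return w[...,:3]
E
python3 - <<'E'
from h import *
for n in('side','top'):
    c=grab(n); print({k:c[k] for k in c if k not in('pixels','range_z')}, (c['range_z']>0).mean())
    cv2.imwrite(f'pics/{n}0.png',c['pixels'][...,::-1])
print(sensors.get_state())
E
```

```text
{'vertical_fov': 49.36568128590827, 'cx': 318.60334294051626, 'cy': 196.6874794379949, 'world_to_cam': array([[ 0.80142012, -0.59799349, -0.01138341, -0.36114196],
       [ 0.37811273,  0.4918096 ,  0.78431759, -0.24421622],
       [-0.46341834, -0.6328721 ,  0.62025506, -0.83896352],
       [ 0.        ,  0.        ,  0.        ,  1.        ]])} 0.9959765625
{'vertical_fov': 53.31301178745657, 'cx': 324.7806240157413, 'cy': 199.03014697483076, 'world_to_cam': array([[-0.02098502, -0.9996763 ,  0.01438493,  0.04940323],
       [ 0.99341288, -0.01922801,  0.11296518, -0.45345562],
       [-0.11265202,  0.01666075,  0.99349481, -0.93510879],
       [ 0.        ,  0.        ,  0.        ,  1.        ]])} 0.99625
{'time': 0.1, 'joint_pos': array([ 6.11643432e+01,  2.83113645e+01,  7.71232610e+01,  3.72888216e-04,
        7.46288021e+01, -5.46948372e+00]), 'dq': array([-0.10525143, -0.1161273 , -0.0676656 ,  0.20592283,  0.1376742 ,
       -0.0810993 ]), 'joint_efforts': array([ 4.42286575e-03, -8.83595181e+01, -3.84571302e+01, -4.99403075e-05,
        5.12219631e-03, -9.17480816e-05]), 'eef_pos': array([0.2477009 , 0.57348185, 0.24176133]), 'ee_rot': array([-1.79936895e+02, -6.40343546e-03,  1.56633724e+02]), 'force': array([-0.46078711, -0.08426488,  0.77727537]), 'ft_torque': array([-0.05180486,  0.0176758 , -0.01753898]), 'grasp_force': 0.0, 'finger_gap': 1.0061284126547196}
```

View pics/side0.png

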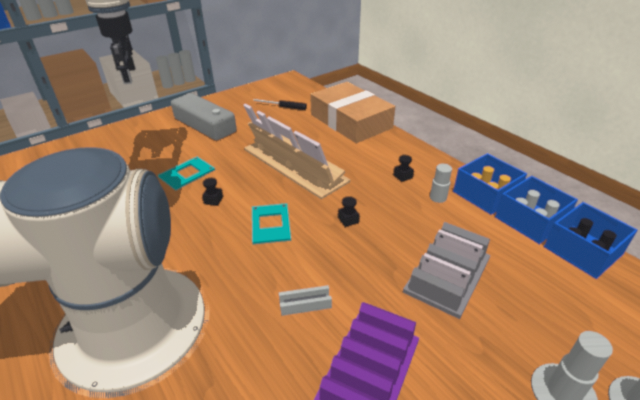

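View pics/top0.png

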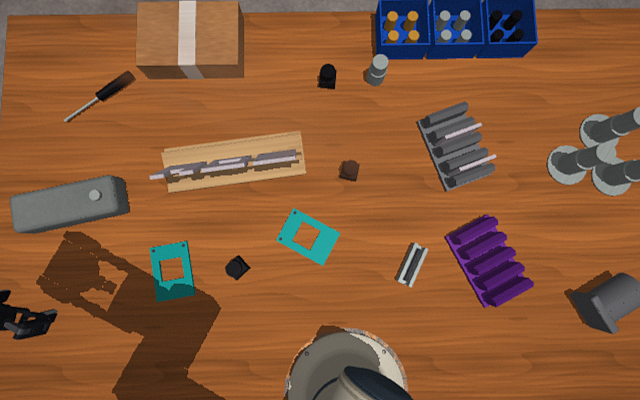

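The side view shows the rest at (295,160) and the grey rack at (450,265). The top view shows the rest at (235,163), with plate tops along (150..300, 150..180), and the rack at (457,145) with its two short plates at (463,130) and (475,163).

```bash
python3 - <<'E'
from h import *
s=load('side');t=load('top')
a=cv2.resize(s['pixels'][90:200,230:360],None,fx=4,fy=4,interpolation=cv2.INTER_CUBIC)
b=cv2.resize(t['pixels'][120:200,140:315],None,fx=4,fy=4,interpolation=cv2.INTER_CUBIC)
im=np.zeros((440+0+0,520,3),np.uint8);im[:]=a
cv2.imwrite('pics/a.png',im[...,::-1]);
r=cv2.resize(t['pixels'][95:195,410:500],None,fx=4,fy=4,interpolation=cv2.INTER_CUBIC)
o=np.zeros((400,0,3),np.uint8)
can=np.zeros((320,700,3),np.uint8);can[:]=b
cv2.imwrite('pics/b.png',can[...,::-1])
for n,c,(v0,v1,u0,u1) in(('side',s,(90,200,230,360)),('top',t,(125,200,140,315))):
    W=cloud(c)[v0:v1,u0:u1].reshape(-1,3); P=c['pixels'][v0:v1,u0:u1].reshape(-1,3).astype(int)
    k=(W[:,2]>0.1)&(W[:,2]<.2); print(n,'high',k.sum(),np.nanmin(W[k],0),np.nanmax(W[k],0))
    q=W[k]; print('rgb',np.median(P[k],0)); 
    m=q.mean(0); 
    U,S,V=np.linalg.svd(q-m,full_matrices=False); print(m,S,V)
    d=V[0]; h=np.histogram((q-m)@d,bins=np.arange(-.2,.2,.01)); print(h[0])
# rack
for n,c,(v0,v1,u0,u1) in(('side',s,(215,320,395,495)),('top',t,(95,195,410,500))):
    W=cloud(c)[v0:v1,u0:u1].reshape(-1,3)
    for lo,hi in((.075,.11),(.055,.072),(.02,.11)):
        q=W[(W[:,2]>lo)&(W[:,2]<hi)].astype(np.float32)
        print(n,lo,len(q),cv2.minAreaRect(q[:,:2].copy()),q.mean(0),q.max(0))
    print('z hist',np.histogram(W[:,2],bins=np.arange(-.01,.12,.01))[0])
# short plate tops by component (top view)
W=cloud(t); k=(W[...,2]>.078)&(W[...,2]<.11); k[:95]=0;k[195:]=0;k[:,:410]=0;k[:,500:]=0
n,l,st,ce=cv2.connectedComponentsWithStats(k.astype(np.uint8))
for i in range(1,n):
    if st[i,4]>8: print(st[i],cv2.minAreaRect(W[l==i][:,:2].astype(np.float32)),W[l==i].mean(0))
E
```

```text
side high 987 [0.48858658 0.09922145 0.1002412 ] [0.55101692 0.4094223  0.15733288]
rgb [138. 126. 126.]
[0.51786091 0.23391204 0.13237895] [2.89997034 0.56613374 0.07663025] [[ 0.11605661 -0.9932159   0.00728342]
 [ 0.31399617  0.02973137 -0.94895861]
 [-0.94230423 -0.11241988 -0.31531651]]
[ 0  0  9 29 24 55  9  7 15 24 33 63  0 19 31 32 28 29 26 29 34 31 61  0
 31 37 35 38 37 41 40 45 40 55  0  0  0  0  0]
top high 914 [0.48851282 0.10380871 0.1000814 ] [0.55142601 0.40884706 0.16021497]
rgb [161. 147. 149.]
[0.51672473 0.25467565 0.1409179 ] [2.77845158 0.56947324 0.07333363] [[-0.11136786  0.99341206 -0.02701251]
 [ 0.40269564  0.02026142 -0.91510967]
 [ 0.90853367  0.11279163  0.40229917]]
[ 0  0  0  0  7 34 35 31 34 33 35 33 33 31  0 26 36 29 32 30 32 30 34 33
 23  0 43 36 35 15 13 21 52 37 35 16  0  0  0]
side 0.075 873 ((0.5598943829536438, -0.29598161578178406), (0.09269056469202042, 0.09031802415847778), 20.43962287902832) [ 0.55692756 -0.29835993  0.08655452] [ 0.61621517 -0.2383541   0.0955058 ]
side 0.055 2019 ((0.5218374133110046, -0.3058300018310547), (0.2943230271339
[... 690 characters left out ...]
), 19.744829177856445) [ 0.5765226  -0.28249693  0.06307406] [ 0.67927396 -0.20553987  0.07184473]
top 0.02 2966 ((0.5786792039871216, -0.2829209268093109), (0.18240170180797577, 0.10209770500659943), 19.741186141967773) [ 0.5746027  -0.27885374  0.0614174 ] [ 0.67927396 -0.20543978  0.09747349]
z hist [1603 3374 1027  161  167  162  556 1532   67   47  274    0]
[443 123  39  18 173] ((0.5981510877609253, -0.2784557342529297), (0.008952599950134754, 0.0897635743021965), 19.46038055419922) [ 0.59688936 -0.27710872  0.09133551]
[458 155  38  18 155] ((0.5232548117637634, -0.3067919909954071), (0.008249704726040363, 0.09023603796958923), 19.78887939453125) [ 0.52248078 -0.30557959  0.09173691]
```

View pics/a.png

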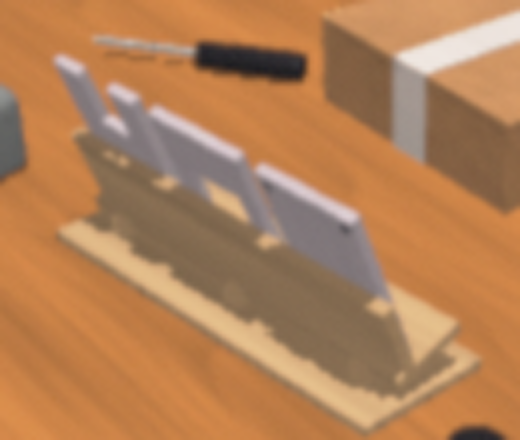

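View pics/b.png

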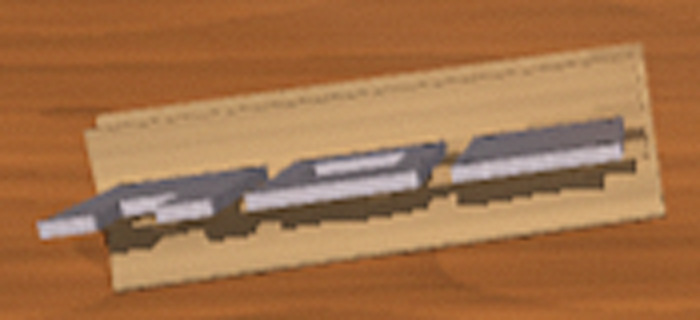

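The plates, in order of decreasing y, are notched, window (middle) and plain. The window shows at about (225,200) in the side crop, so the middle plate is the target. The slot is midway between the short plates, at about (0.560, -0.291), yaw 19.7°.

```bash
cat >> h.py <<'E'
from scipy.spatial.transform import Rotation as Ro
def plan(p,R,st=None):
    "shift (cm) and rotvec (rad) in tool axes from measured pose to TCP p, R(Rotation)"
    st=st or sensors.get_state(); R0=Ro.from_euler('xyz',st['ee_rot'],degrees=True)
    sh=R0.inv().apply(np.array(p)-st['eef_pos'])*100; rv=(R0.inv()*R).as_rotvec()
    print('t',st['time'],'shift',sh.round(2),'rot',rv.round(3),'deg',np.degrees(np.linalg.norm(rv)).round(1),'F',st['force'].round(1),'gap',round(st['finger_gap'],3),'grip',st['grasp_force'])
def Rtool(yaw,lean):
    "tool y = plate x (yaw, leaned), tool z = -plate z"
    P=Ro.from_euler('zy',[yaw,-lean],degrees=True)   # plate frame: z axis tilted to -x
    M=P.as_matrix(); return Ro.from_matrix(np.stack([M[:,1],M[:,0],-M[:,2]],1))
E
python3 - <<'E'
from h import *
print('det',np.linalg.det(Rtool(6.4,20).as_matrix()),Rtool(6.4,20).as_matrix().round(3))
for n in('side','top'):
    c=load(n);W=cloud(c);k=(W[...,2]>.085)&(W[...,2]<.18)&(W[...,0]>.45)&(W[...,0]<.6)&(W[...,1]>.05)&(W[...,1]<.45)
    nn,l,st,ce=cv2.connectedComponentsWithStats(k.astype(np.uint8))
    q=W[k]; yaw=6.5; e=np.array([-np.sin(np.radians(yaw)),np.cos(np.radians(yaw)),0])
    s=q@e; hh=np.histogram(s,bins=np.arange(.03,.40,.004)); print(n,[(round(b,3),int(a)) for a,b in zip(*hh)])
    a=q[(q[:,2]>.14)]; 
    # middle plate upper band, split at gaps
    g=np.sort(a@e); gaps=[(g[i],g[i+1]) for i in range(len(g)-1) if g[i+1]-g[i]>.01]; print('gaps',gaps,g[0],g[-1])
    lo,hi=gaps[0][1],gaps[1][0]; m=(s>lo-.002)&(s<hi+.002); p=q[m&(q[:,2]>.105)]
    t=p[p[:,2]>np.percentile(p[:,2],99)-.006]; print('top edge mean',t.mean(0),'zmax',p[:,2].max(),'len',hi-lo)
    line=np.polyfit(t[:,1],t[:,0],1); print('yaw',np.degrees(np.arctan(-line[0])))
    f=p[p[:,2]<.15]; C=np.c_[f[:,1:],np.ones(len(f))]; sol=np.linalg.lstsq(C,f[:,0],rcond=None)[0]; print('face x=ay+bz+c',sol,'lean',np.degrees(np.arctan(-sol[1])))
E
```

```text
det 0.9999999999999994 [[-0.105  0.934  0.342]
 [ 0.994  0.111 -0.   ]
 [-0.038  0.34  -0.94 ]]
side [(np.float64(0.03), 2), (np.float64(0.034), 4), (np.float64(0.038), 36), (np.float64(0.042), 47), (np.float64(0.046), 26), (np.float64(0.05), 20), (np.float64(0.054), 26), (np.float64(0.058), 22), (np.float64(0.062), 20), (np.float64(0.066), 21), (np.float64(0.07), 22), (np.float64(0.074), 23), (np.float64(0.078), 16), (np.float64(0.082), 23), (np.float64(0.086), 20), (np.float64(0.09), 19), (np.float64(0.094), 21), (np.float64(0.098), 24), (np.float64(0.102), 18), (np.float64(0.106), 14), (np.float64(0.11), 22), (np.float64(0.114), 23), (np.float64(0.118), 21), (np.float64(0.122), 22), (np.float64(0.126), 18), (np.float64(0.13), 10), (np.float64(0.134), 4), (np.float64(0.138), 1), (np.float64(0.142), 3), (np.float64(0.146), 35), (np.float64(0.15), 49), (np.float64(0.154), 17), (np.float64(0.158), 19), (np.float64(0.162), 18), (np.float64(0.166), 16), (np.float64(0.17), 13), (np.float64(0.174), 14), (np.float64(0.178), 13), (np.float64(0.182), 10), (np.float64(0.186), 11), (np.float64
[... 3699 characters left out ...]
loat64(0.354), 0), (np.float64(0.358), 0), (np.float64(0.362), 0), (np.float64(0.366), 0), (np.float64(0.37), 0), (np.float64(0.374), 0), (np.float64(0.378), 0), (np.float64(0.382), 0), (np.float64(0.386), 0), (np.float64(0.39), 0), (np.float64(0.394), 0)]
gaps [(np.float64(0.13315433052967607), np.float64(0.1512074959530644)), (np.float64(0.24146282418603246), np.float64(0.2588380324577314)), (np.float64(0.2878977921341091), np.float64(0.31986658811080676))] 0.043424983618142045 0.3489274810961443
top edge mean [0.5101479  0.25566576 0.1548496 ] zmax 0.15921683667566244 len 0.09025532823296806
yaw 7.039577705904432
face x=ay+bz+c [-0.10332097 -0.3689672   0.59713386] lean 20.252406892061703
```

```bash
cat >> h.py <<'E'
T=np.array([.510,.254,.156]); RP=Rtool(6.6,20); S=np.array([.560,-.291,.012]); RS=Rtool(19.7,0)
E
python3 - <<'E'
from h import *
z=RP.apply([0,0,1]); plan(T-.075*z,RP)
E
```

```text
t 0.1 shift [-34.4  -19.94   1.55] rot [-0.294 -0.217  1.037] deg 63.0 F [-0.5 -0.1  0.8] gap 1.006 grip 0.0
```

Request:
carry_out --targets "-34.4 -19.94 1.55 -0.294 -0.217 1.037 1;-34.4 -19.94 1.55 -0.294 -0.217 1.037 1;-34.4 -19.94 1.55 -0.294 -0.217 1.037 1;-34.4 -19.94 1.55 -0.294 -0.217 1.037 1;-34.4 -19.94 1.55 -0.294 -0.217 1.037 1;-34.4 -19.94 1.55 -0.294 -0.217 1.037 1;-34.4 -19.94 1.55 -0.294 -0.217 1.037 1;-34.4 -19.94 1.55 -0.294 -0.217 1.037 1;-34.4 -19.94 1.55 -0.294 -0.217 1.037 1;-34.4 -19.94 1.55 -0.294 -0.217 1.037 1" --force 60

```text
time: 1.1
eef_pos: [0.4848, 0.2533, 0.2265]
ee_rot: [160.2, 2.2, 96.1]
force: [-0.7, 0.7, -0.8]
finger_gap: 0.998
grasp_force: 0.0
```

Request:
carry_out --targets "0 0 0 0 0 0 0.7;0 0 0 0 0 0 0.7;0 0 0 0 0 0 0.7"

```text
time: 1.4
eef_pos: [0.4841, 0.2552, 0.2268]
ee_rot: [160.1, 2.2, 96.3]
force: [0.4, -0.6, -0.0]
finger_gap: 0.698
grasp_force: 0.0
```

```bash
python3 - <<'E'
from h import *
z=RP.apply([0,0,1]); plan(T-.075*z,RP)
c=grab('side'); cv2.imwrite('pics/s1.png',cv2.resize(c['pixels'][40:200,200:400],None,fx=3,fy=3)[...,::-1])
E
```

```text
t 1.4 shift [-0.12 -0.    0.04] rot [ 0.    -0.002  0.001] deg 0.1 F [ 0.4 -0.6 -0. ] gap 0.698 grip 0.0
```

View pics/s1.png

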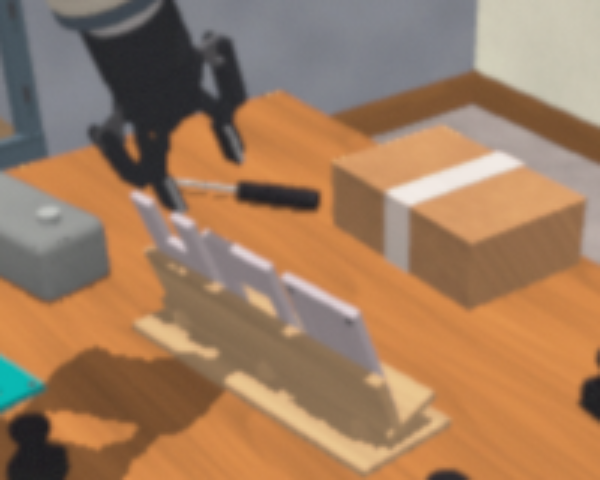

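The open fingertips, at crop (172,195) and (235,155), straddle the line through the middle (window) plate's top at (240,250). I'll descend along the lean and close.

Request:
carry_out --targets "0 0 3 0 0 0 0.7;0 0 5.5 0 0 0 0.7;0 0 8 0 0 0 0.7;-0.1 0 9.5 0 0 0 0.7;-0.1 0 10.3 0 0 0 0.7;-0.1 0 10.3 0 0 0 0.7;-0.1 0 10.3 0 0 0 0.7"

```text
time: 2.15
eef_pos: [0.5199, 0.2537, 0.1306]
ee_rot: [160.1, 2.2, 96.2]
force: [0.1, 0.3, 0.7]
finger_gap: 0.703
grasp_force: 0.0
```

Request:
carry_out --targets "0 0 0 0 0 0 0.4;0 0 0 0 0 0 0.3;0 0 0 0 0 0 0.2;0 0 0 0 0 0 0.1;0 0 0 0 0 0 0;0 0 0 0 0 0 0;0 0 0 0 0 0 0;0 0 0 0 0 0 0" --force 60

```text
time: 2.95
eef_pos: [0.5193, 0.2533, 0.1302]
ee_rot: [160.2, 2.2, 96.2]
force: [-6.7, 0.0, 7.5]
finger_gap: 0.085
grasp_force: 58.7
```

```bash
python3 - <<'E'
from h import *
z=RP.apply([0,0,1]); plan(T+.028*z,RP)
c=grab('side'); cv2.imwrite('pics/s2.png',cv2.resize(c['pixels'][40:200,200:400],None,fx=3,fy=3)[...,::-1])
E
```

```text
t 2.95 shift [0.07 0.02 0.05] rot [-0.001 -0.001 -0.001] deg 0.1 F [-6.7  0.   7.5] gap 0.085 grip 58.65705907344818
```

View pics/s2.png

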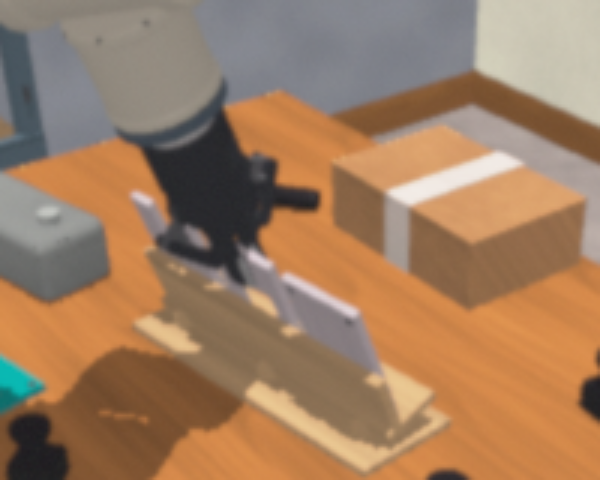

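The fingers hold the middle plate at its upper band, around crop (240,265). The gap of 7 mm matches the 8 mm thickness. I'll lift along the lean.

Request:
carry_out --targets "0 0 -0.7 0 0 0 0;0 0 -2 0 0 0 0;0 0 -4 0 0 0 0;0 0 -6 0 0 0 0;0 0 -8 0 0 0 0;0 0 -10.5 0 0 0 0;0 0 -13 0 0 0 0;0 0 -15 0 0 0 0;0 0 -15 0 0 0 0"

```text
time: 3.9
eef_pos: [0.4686, 0.2538, 0.2743]
ee_rot: [159.9, 2.1, 96.2]
force: [0.4, 0.3, -1.7]
finger_gap: 0.089
grasp_force: 58.6
```

```bash
python3 - <<'E'
from h import *
plan(S+[0,0,.26],RS)
c=grab('top'); cv2.imwrite('pics/t3.png',cv2.resize(c['pixels'][100:220,120:320],None,fx=3,fy=3)[...,::-1])
E
```

```text
t 3.9 shift [-55.1    2.22   3.19] rot [ 0.345  0.077 -0.226] deg 24.1 F [ 0.4  0.3 -1.7] gap 0.089 grip 58.580424785614014
```

Request:
carry_out --targets "-2 0.1 0.1 0.02 0 -0.01 0;-5 0.2 0.3 0.05 0.01 -0.02 0;-9 0.4 0.6 0.09 0.02 -0.04 0;-13 0.6 0.9 0.12 0.03 -0.06 0;-17 0.8 1.1 0.15 0.035 -0.08 0;-21 1 1.3 0.18 0.04 -0.1 0;-25 1.1 1.5 0.21 0.045 -0.12 0;-29 1.2 1.7 0.24 0.05 -0.14 0;-32 1.3 1.9 0.26 0.055 -0.16 0;-34 1.4 2 0.28 0.06 -0.17 0"

```text
time: 4.95
eef_pos: [0.5252, -0.0853, 0.2689]
ee_rot: [176.6, 0.8, 106.4]
force: [0.7, 0.1, -1.5]
finger_gap: 0.09
grasp_force: 58.5
```

```bash
python3 - <<'E'
from h import *
plan(S+[0,0,.26],RS)
E
```

```text
t 4.95 shift [-20.72  -2.44  -0.18] rot [ 0.059  0.015 -0.058] deg 4.8 F [ 0.7  0.1 -1.5] gap 0.09 grip 58.48636865615845
```

Request:
carry_out --targets "-3 -0.4 0 0.01 0.003 -0.01 0;-7 -0.8 -0.1 0.02 0.005 -0.02 0;-11 -1.3 -0.1 0.035 0.01 -0.03 0;-15 -1.8 -0.15 0.045 0.012 -0.045 0;-18 -2.1 -0.18 0.055 0.015 -0.055 0;-20 -2.35 -0.18 0.059 0.015 -0.058 0;-20.7 -2.44 -0.18 0.059 0.015 -0.058 0;-20.7 -2.44 -0.18 0.059 0.015 -0.058 0;-20.7 -2.44 -0.18 0.059 0.015 -0.058 0"

```text
time: 5.85
eef_pos: [0.5599, -0.2875, 0.2726]
ee_rot: [179.9, -0.0, 109.8]
force: [-0.7, -0.2, -0.8]
finger_gap: 0.088
grasp_force: 58.5
```

```bash
python3 - <<'E'
from h import *
plan(S+[0,0,.26],RS)
c=grab('side'); W=cloud(c); 
cv2.imwrite('pics/s4.png',cv2.resize(c['pixels'][120:330,370:540],None,fx=2.8,fy=2.8)[...,::-1])
# plate pixels: project onto slot frame, light grey, between rack and gripper
ax=RS.apply([0,1,0]); ay=-RS.apply([1,0,0])*-1
D=W-S; x=D@ax; y=D@ay; h=W[...,2]
sat=c['pixels'].max(-1).astype(int)-c['pixels'].min(-1)
k=(abs(x)<.06)&(abs(y)<.08)&(h>.11)&(h<.26)
for lo in np.arange(.11,.27,.01):
    m=k&(h>=lo)&(h<lo+.01)
    if m.sum()>5: print(round(lo,2),m.sum(),'x',np.percentile(x[m],[5,50,95]).round(4),'y',np.percentile(y[m],[2,98]).round(4))
m=k&(h<.2); print('zmin',np.percentile(h[m],[0,1,3]) if m.sum() else None)
E
```

```text
t 5.85 shift [-0.34 -0.11  0.06] rot [ 0.002 -0.     0.001] deg 0.1 F [-0.7 -0.2 -0.8] gap 0.088 grip 58.50445568561554
0.16 24 x [-0.0031 -0.0017  0.0008] y [-0.0352  0.0295]
0.17 208 x [-0.004  -0.0024 -0.0007] y [-0.0353  0.051 ]
0.18 212 x [-0.0041 -0.0025 -0.0005] y [-0.0345  0.0512]
0.19 224 x [-0.0041 -0.0024 -0.0002] y [-0.0361  0.0508]
0.2 226 x [-0.0038 -0.0017  0.005 ] y [-0.0366  0.0506]
0.21 101 x [-0.0042 -0.0025  0.0009] y [-0.0376  0.0517]
0.22 104 x [-0.0038 -0.0023 -0.0002] y [-0.038   0.0511]
0.23 102 x [-0.004  -0.0022  0.0003] y [-0.0383  0.0501]
0.24 105 x [-0.0039 -0.0023  0.0003] y [-0.0388  0.0502]
0.25 181 x [-0.0042 -0.0022 -0.0006] y [-0.0387  0.0493]
zmin [0.16590812 0.16763421 0.16965196]
```

View pics/s4.png

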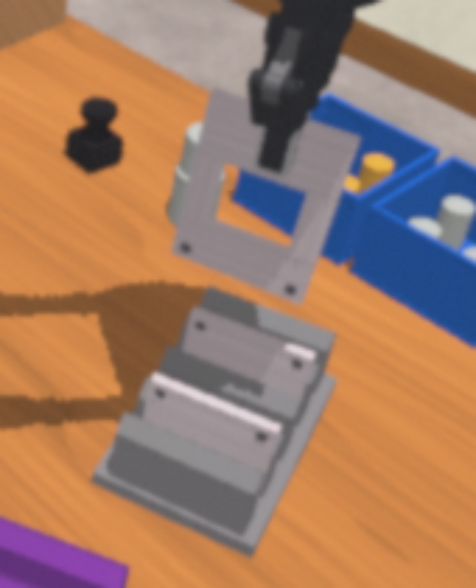

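The plate hangs upright over the middle slot, with its lower corners at crop (185,248) and (290,290). It is about 7 mm too far along +y and 1.5 mm in x. I'll correct that and lower it.

Request:
carry_out --targets "-0.7 -0.15 0 0 0 0 0;-0.7 -0.15 1.5 0 0 0 0;-0.7 -0.15 3.5 0 0 0 0;-0.7 -0.15 5.5 0 0 0 0;-0.7 -0.15 7.5 0 0 0 0;-0.7 -0.15 9 0 0 0 0;-0.7 -0.15 10 0 0 0 0;-0.7 -0.15 11 0 0 0 0;-0.7 -0.15 12 0 0 0 0;-0.7 -0.15 12.5 0 0 0 0"

```text
time: 6.9
eef_pos: [0.5613, -0.2954, 0.1474]
ee_rot: [179.9, 0.0, 109.8]
force: [0.8, -0.3, -1.6]
finger_gap: 0.079
grasp_force: 58.5
```

Request:
carry_out --targets "0 0 0.5 0 0 0 0;0 0 1 0 0 0 0;0 0 1.5 0 0 0 0;0 0 2 0 0 0 0;0 0 2.3 0 0 0 0;0 0 2.5 0 0 0 0;0 0 2.5 0 0 0 0"

```text
time: 7.6
eef_pos: [0.5614, -0.2954, 0.1229]
ee_rot: [179.9, 0.0, 109.8]
force: [0.3, -0.1, -2.2]
finger_gap: 0.086
grasp_force: 58.5
```

Request:
carry_out --targets "0 0 0.15 0 0 0 0;0 0 0.3 0 0 0 0;0 0 0.45 0 0 0 0;0 0 0.6 0 0 0 0;0 0 0.6 0 0 0 0"

```text
time: 8.1
eef_pos: [0.5617, -0.2955, 0.1174]
ee_rot: [179.9, 0.1, 109.8]
force: [-1.0, 1.1, 3.4]
finger_gap: 0.09
grasp_force: 59.4
```

Request:
carry_out --targets "0 0 0.05 0 0 0 0;0 0 0.1 0 0 0 0;0 0 0.15 0 0 0 0;0 0 0.15 0 0 0 0"

```text
time: 8.5
eef_pos: [0.5619, -0.2954, 0.1172]
ee_rot: [179.8, 0.1, 109.8]
force: [-5.2, 5.5, 22.8]
finger_gap: 0.084
grasp_force: 62.2
```

Request:
carry_out --targets "0 0 -0.15 0 0 0 0;0 0 -0.15 0 0 0 0"

```text
time: 8.7
eef_pos: [0.5617, -0.2955, 0.1174]
ee_rot: [179.9, 0.1, 109.8]
force: [-1.6, 2.1, 5.1]
finger_gap: 0.09
grasp_force: 59.6
```

```bash
python3 - <<'E'
from h import *
plan(S+[0,0,.1],RS)
c=grab('side'); W=cloud(c); 
cv2.imwrite('pics/s5.png',cv2.resize(c['pixels'][120:330,370:540],None,fx=2.8,fy=2.8)[...,::-1])
ax=RS.apply([0,1,0]); ay=RS.apply([1,0,0])
D=W-S; x=D@ax; y=D@ay; h=W[...,2]
k=(abs(x)<.02)&(abs(y)<.07)&(h>.07)&(h<.16)
for lo in np.arange(.07,.16,.01):
    m=k&(h>=lo)&(h<lo+.01)
    if m.sum()>5: print(round(lo,2),m.sum(),'x',np.percentile(x[m],[5,50,95]).round(4),'y',np.percentile(y[m],[2,98]).round(4))
m=k&(abs(y)>.025)&(h<.16); print('top z',np.percentile(h[m],[90,97,99,100]))
E
```

```text
t 8.7 shift [ 0.48 -0.01  0.54] rot [0.003 0.001 0.001] deg 0.2 F [-1.6  2.1  5.1] gap 0.09 grip 59.57593023777008
0.07 68 x [-0.005  -0.0033 -0.0018] y [-0.046   0.0424]
0.08 73 x [-0.0051 -0.0034 -0.0012] y [-0.0468  0.042 ]
0.09 91 x [-0.0048 -0.0032 -0.0008] y [-0.0471  0.0416]
0.1 148 x [-0.0066 -0.0036 -0.0016] y [-0.0468  0.0409]
0.11 175 x [-0.0158 -0.0039 -0.0015] y [-0.0468  0.0395]
0.12 186 x [-0.017  -0.004  -0.0017] y [-0.0475  0.0392]
0.13 148 x [-0.0169 -0.0039 -0.0015] y [-0.0478  0.0392]
0.14 130 x [-0.005  -0.0017  0.0051] y [-0.0483  0.0394]
0.15 13 x [-0.018  -0.0126  0.0024] y [-0.0198 -0.0168]
top z [0.14210637 0.14460882 0.14595053 0.14684402]
```

View pics/s5.png

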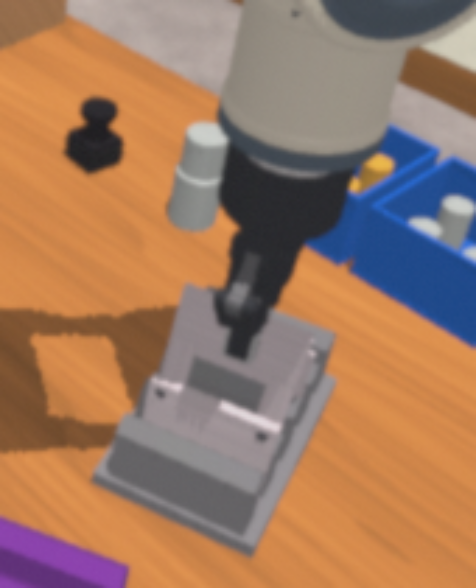

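The plate stands in the middle slot, with its top edge at crop (190,290) to (330,335) and z about 0.143, so it is on the floor. I'll open gently and retreat.

Request:
carry_out --targets "0 0 0 0 0 0 0.1;0 0 0 0 0 0 0.12;0 0 0 0 0 0 0.15;0 0 0 0 0 0 0.2;0 0 0 0 0 0 0.25;0 0 0 0 0 0 0.3;0 0 0 0 0 0 0.4;0 0 0 0 0 0 0.5;0 0 0 0 0 0 0.5" --force 20

```text
time: 9.65
eef_pos: [0.5616, -0.2955, 0.1171]
ee_rot: [179.9, 0.0, 109.8]
force: [-1.0, 1.0, -1.1]
finger_gap: 0.498
grasp_force: 0.0
```

Request:
carry_out --targets "0 0 -1 0 0 0 0.5;0 0 -3 0 0 0 0.5;0 0 -6 0 0 0 0.5;0 0 -9 0 0 0 0.5;0 0 -12 0 0 0 0.5;0 0 -15 0 0 0 0.5;0 0 -15 0 0 0 0.5"

```text
time: 10.35
eef_pos: [0.5627, -0.2964, 0.2723]
ee_rot: [179.6, 0.4, 109.8]
force: [0.2, -0.8, -0.1]
finger_gap: 0.501
grasp_force: 0.0
```

```bash
python3 - <<'E'
from h import *
c=grab('side'); W=cloud(c); 
cv2.imwrite('pics/s6.png',c['pixels'][...,::-1])
ax=RS.apply([0,1,0]); ay=RS.apply([1,0,0])
D=W-S; x=D@ax; y=D@ay; h=W[...,2]
k=(abs(x)<.03)&(abs(y)<.07)&(h>.07)&(h<.17)
for lo in np.arange(.07,.16,.01):
    m=k&(h>=lo)&(h<lo+.01)
    if m.sum()>5: print(round(lo,2),m.sum(),'x',np.percentile(x[m],[5,50,95]).round(4),'y',np.percentile(y[m],[2,98]).round(4))
print(sensors.get_state()['force'],sensors.get_state()['time'])
E
```

```text
0.07 68 x [-0.0046 -0.0029  0.0007] y [-0.044   0.0442]
0.08 78 x [-0.0048 -0.0027  0.0008] y [-0.0442  0.0446]
0.09 100 x [-0.0046 -0.0026 -0.0003] y [-0.0438  0.0444]
0.1 191 x [-0.0047 -0.0029 -0.001 ] y [-0.0438  0.0434]
0.11 173 x [-0.005  -0.0029 -0.0011] y [-0.0428  0.0434]
0.12 198 x [-0.0046 -0.0028 -0.0008] y [-0.044   0.0438]
0.13 187 x [-0.0047 -0.0027 -0.0011] y [-0.0426  0.0439]
0.14 185 x [-0.004  -0.0002  0.0051] y [-0.0431  0.0431]
[-0.46296172  0.46135257 -0.59899906] 10.4
```

View pics/s6.png

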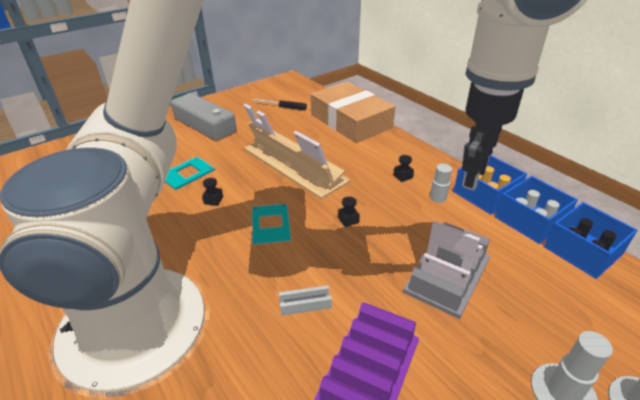

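The plate stands upright and centred in the slot at (455,250). The notched plate at (258,118) and the plain plate at (310,148) are still on the rest, and the gripper is clear.

```bash
python3 -c "
from bench import order; print(order.job_done())"
```

```text
the job is handed in; nothing more can be done
None
```

The window plate stands upright and released on the floor of the slot between the two shorter plates, the other two tall plates are still on the rest, and the job is handed in (about 10 s of the 38 s used; no verdict was returned).

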